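Find the rattling case and hold it up to the inspection light

ROBOT

A 6-joint arm with a two-finger parallel gripper is mounted at the origin on the work surface. World frame = base frame: x ahead of the robot, y to its left, z up, the work surface at z = 0. Lengths are in mm, angles in rad, forces in N, time in s.
With the tool pointing down it reaches from about 375 to 750 mm from the base axis. Payload 9 kg.
Tool frame: the origin (TCP) lies on the centre line of the jaws, within the pads' length; the fingertips stand env.finger_overhang ahead of it and the grasp point (between the pads) lies 5 mm behind it (env.finger_overhang is the distance from the TCP to the fingertips, in mm); z points along the fingers, y is the line along which they close (so a half turn about z gives the same grasp; the last joint's range is limited). The gripper opens to 85 mm and grips with 20 to 120 N. Pads are 22 mm wide; open, the fingers measure 114 mm over their backs; the gripper's body (76 mm by 85 mm) begins 54 mm behind the grasp point. The pads swing forward as they close: fully open they stand 13 mm farther back than shut.
Start: joints at [-1.441, 0.104, 0.097, 1.564, 0, 1.353], TCP at [204.509, -564.102, 245.331] pointing down, gripper open.
Joint ranges: [-2.99, 2.99], [-0.84, 1.86], [-1.1, 1.16], [-1.84, 2.11], [-1.51, 1.56], [-3.14, 3.14]. Speed limits (rad/s): [2.22, 2.22, 2.57, 3.14, 3.14, 3.14].

INTERFACE

Orientations are given as a unit quaternion [w, x, y, z].
In Python, from rig import env, viewer gives the robot as it stands.
- The arm moves only by the shell command python3 -m jog 'ROWS' [OPENING] [FORCE]. ROWS is JSON, one flat list of numbers, 6 for each row, row after row: the shift along the tool's x, y, z in units of 0.15 m (1.0 is 0.15 m), then the turn, a rotation vector about the tool's x, y, z in units of 360 degrees (1.0 is 360 degrees). A call has 1 to 8 rows; each row shifts and turns the commanded pose from where the row before left it, along the tool's axes as they then stand; what a row does not reach is not made up. A row lasts 1/10 s, in which the tool goes at most 50 mm and 8.59 degrees, less where a joint would pass 70% of its speed; a pose out of reach is approached as far as the arm can. A call with a number of a shift or a turn outside -1 to 1 is refused whole. A call with a gripper value outside its range is refused whole. OPENING is the opening, from 0 (shut) to 1 (fully open), set as the call begins (- or left out, the last holds). The fingers move at their own pace and stop on an object; FORCE is the grip in N (left out, the last holds). Time passes only in rows, so rows that do not move let the fingers close. It gives the time, the measured TCP pose, the force, the opening and the grip force at its end, in the units of the state.
- env.read_state(): the state, without advancing time (a new reading comes with each control period).
- viewer.snapshot(name): name is "side" or "top"; returns the picture (384x512x3 uint8, red, green, blue); there is no depth.
- viewer.camera_info(name): a dict with "vfov" (degrees; the focal length in pixels is half the picture's height over the tangent of half this angle, whatever the lens; pixels are square), "cx", "cy" (the principal point, pixels), "camera_from_world" (4x4, takes a point from world to camera coordinates). Camera axes: x right, y down, z forward; pixel columns grow to the right and rows downward; lengths in mm; the calibration is good to about 2 mm. A picture is of the moment at which its call begins. camera_info takes no time and is no camera call.
- env.hand_in(): hands the job in; it is judged then, once.
The state is a dict: "t": time; "joints": joint angles; "dq": joint speeds; "joint_efforts": joint torques, N m; "ee_pos": TCP position; "ee_rot": TCP orientation; "wrist_force": force on the tool from outside, world axes, zero at the start; "torque": the same for the moment, N m; "width": finger opening in mm; "grip_force": force on a finger pad.
Only numpy, scipy, OpenCV 4.12 (cv2) and the standard library are available. Lean on these libraries where they do the work, as an engineer would, in place of code of your own. Each camera call takes 0.05 s, during which the arm holds its last target. There are 200 camera calls.

TASK

Raise the stiff panel of the folding inspection light to about 60 degrees (two thirds of the way to upright) and leave it there. Then lift the three sealed grey cases one at a time and shake them, tipping them from end to end, to find the one in which a loose part rolls and knocks against the end walls, standing each silent case back level where it stood; do not disturb anything else. Finish while holding the rattling case in the gripper, level and still, with its underside about 15 cm above the middle of the round black pad in front of the light: do not put it down or let go.

Things in the scene. Friction and masses are not known exactly. Their poses are not given: they have to be found in the camera images.
- viewer: folding inspection light, fixed to the bench: grey base 150 (x) x 240 (y) x 32 mm, with a white panel of the same plan lying on it. Origin: centre of the base's underside; x points to the hinge side, away from the robot (yaw within about 0.2 rad), z up. A thin round black pad, 90 mm across, lies flat on the bench in front of it, centred at x = -170 mm, y = 0
- panel (a joint): angle of the light panel in rad: 0 = lying flat on the base, grows as its robot-side edge is raised; 1.05 = 60 degrees. It starts between 0 and 0.3. Stiff friction hinge: about 4 N up at the bar moves it, and it stays where it is left. Panel 150 x 240 x 12 mm, its mid-plane passing through the hinge axis; stops at 1.8
- panel_hinge (a point): middle of the panel's hinge axis, at x = 75 mm, z = 42 mm in the viewer's frame; the axis runs along the viewer's y
- panel_bar (a point): middle of the lifting bar on the panel's free edge: round aluminium, 10 mm thick, 120 mm long along the viewer's y, 195 mm from the hinge axis, with a 40 mm gap between bar and panel; two arms carry it, 55 mm either side of the middle. Pinch it from above, one finger before and one behind; it turns between the pads as the panel rises
- view_point (a point): where the underside centre (origin) of the rattling case is to be held: 150 mm above the bench over the middle of the round black pad (x = -170, y = 0, z = 150 mm in the viewer's frame)
- case_1: one of three look-alike sealed grey plastic cases, 130 (x) x 56 (y) x 46 (z) mm, rigid walls, two steel catches on the -x end. Origin: centre of its underside; z up, x along its length, which starts pointing away from the robot within 20 degrees. Stands on the bench; grip it across the 56 mm width. Filled weights differ (0.1 to 0.3 kg, hidden, plus the loose part), so weight tells little
- case_2: second sealed case, same look, size and axes as case_1. In just one of the three, a different one each time, a loose 32 mm steel ball of 0.135 kg rolls up to 45 mm either way from the middle along the length (8 mm across). It starts near the middle, rolls freely to the low end when the case is tipped 15 to 20 degrees, hardly in a mild jerk, and stays put when level
- case_3: third sealed case, same look, size and axes as case_1. The two silent cases hold nothing loose: their balance in the hand never changes, while in the rattling one the ball's roll from end to end shifts the moment on the tool by about 0.1 N m and knocks the walls
- amber_bottle: bystander: small amber glass bottle, 34 mm across, 68 mm high, standing; origin at its underside
- dropper_bottle: bystander: small white plastic bottle, 32 mm across, 75 mm high, standing; origin at its underside
- screwdriver: bystander: screwdriver with a blue handle, 160 mm long, lying near the robot
- parts_bin: bystander: open blue bin, 120 x 100 x 50 mm, behind the cases; origin at the centre of its underside
- flow_plate: bystander: grooved steel plate, 85 x 120 x 5 mm, lying flat between the cases and the inspection light; origin at the centre of its underside
- gauge_block: bystander: steel block 35 x 30 x 30 mm; origin at the centre of its underside
- loupe: bystander: black eye loupe, 38 mm across, 36 mm high, standing beside the inspection light; origin at the centre of its underside
Things that resemble listed ones, but are neither listed nor needed, are in the scene too. What is shaped like the case_1 but red is not meant.

How it is judged:
By the outcome, as a careful person would: the job done as asked, in the order asked, and still so for the second after the job is handed in, while the arm keeps its last pose, push and grip.
It also fails if it takes over 72 s, if anything falls off the work surface, if the arm or the gripper's body presses on something with over 40 N, if the wrist force passes 120 N, or if a joint passes its speed limit or range.

## Working session

There is one attempt and no reset: what is moved stays moved. The work goes in short steps, Python scripts to look and compute and a shell command to move; the robot and the scene stay as the last step left them, time stands still between calls to the robot, and variables do not carry over. Pictures are saved under pics/ and viewed, at most 10 in all, crops included, and the job is handed in when it is done.

```bash
ls; mkdir -p pics; python3 - <<'E'
from rig import env, viewer
import cv2
for n in("side","top"):
    im=viewer.snapshot(n); cv2.imwrite(f"pics/{n}0.png",cv2.resize(im[:,:,::-1],(800,600),interpolation=cv2.INTER_CUBIC))
    print(n,viewer.camera_info(n))
print(env.read_state(), env.finger_overhang)
E
```

```text
pics
side {'vfov': 49.13467728220488, 'cx': 263.2192183505689, 'cy': 188.26851888007906, 'camera_from_world': array([[ 9.04743170e-01, -4.25897893e-01, -7.12607274e-03,
        -4.57284154e+02],
       [-2.70380998e-01, -5.61287790e-01, -7.82208497e-01,
         1.95103515e+02],
       [ 3.29141173e-01,  7.09624550e-01, -6.22975991e-01,
         1.31303346e+03],
       [ 0.00000000e+00,  0.00000000e+00,  0.00000000e+00,
         1.00000000e+00]])}
top {'vfov': 44.85600863471328, 'cx': 256.4088125841052, 'cy': 187.81912701164177, 'camera_from_world': array([[ 1.46782860e-02, -9.99824222e-01,  1.16650570e-02,
        -6.28746554e+01],
       [-9.84968298e-01, -1.64663307e-02, -1.71948574e-01,
         5.00274098e+02],
       [ 1.72110429e-01, -8.96580099e-03, -9.85036859e-01,
         1.45872661e+03],
       [ 0.00000000e+00,  0.00000000e+00,  0.00000000e+00,
         1.00000000e+00]])}
{'t': 0.1, 'joints': array([-1.44067131e+00,  1.04654560e-01,  9.65477466e-02,  1.56391545e+00,
       -1.80443296e-05,  1.35313834e+00]), 'dq': array([-0.00298912, -0.00123539,  0.00327273,  0.0003794 ,  0.00080865,
       -0.00043204]), 'joint_efforts': array([ 7.76306464e-03, -5.58209145e+01,  5.04717243e+01,  1.32270562e-02,
       -2.13473377e-04, -3.74048355e-06]), 'ee_pos': array([ 204.47771089, -563.77375139,  244.59170546]), 'ee_rot': array([-6.12774422e-04,  9.84918747e-01,  1.73016433e-01,  1.78053084e-05]), 'wrist_force': array([-0.03908121, -0.22792424, -1.40973653]), 'torque': array([-0.02320626,  0.03220895, -0.00021839]), 'grip_force': 0.0, 'width': 85.71191501697264} 14.0
```

View pics/top0.png

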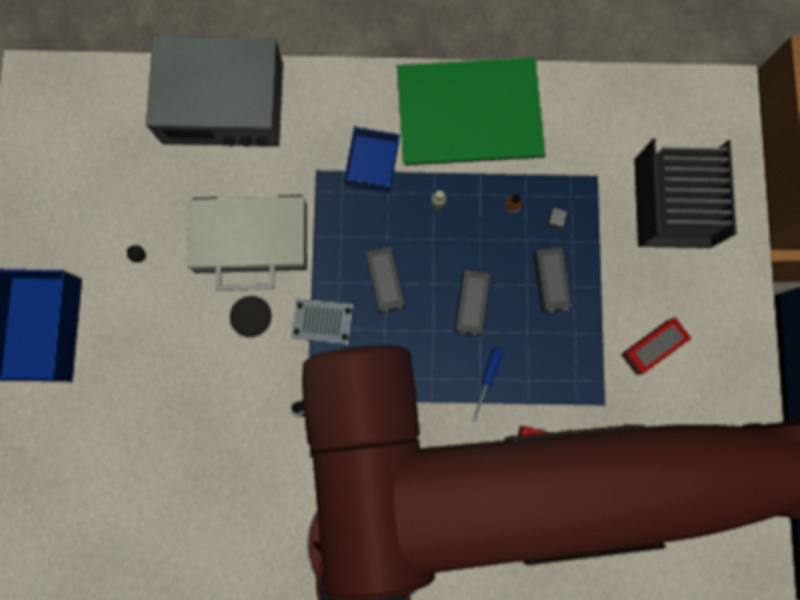

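View pics/side0.png

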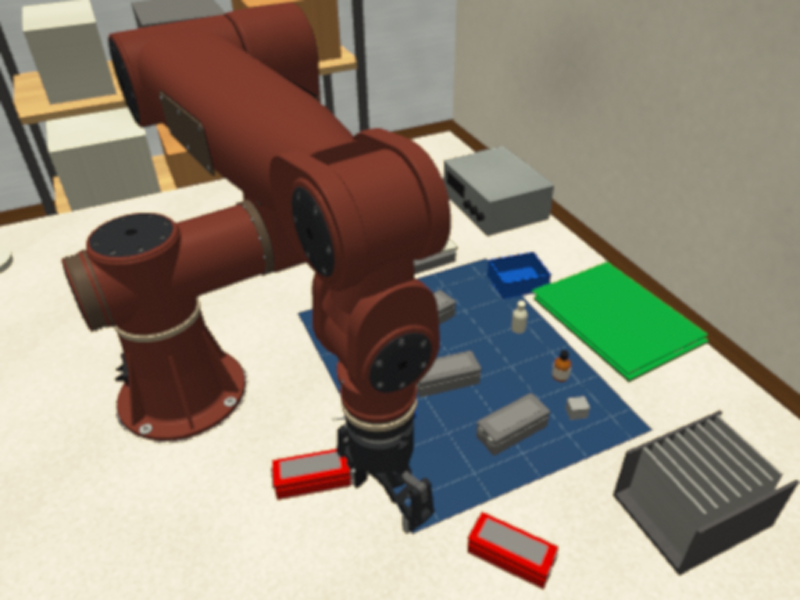

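The top view shows (in 800x600 px) the light at (247,233), its bar at (245,285), the pad at (250,316), and the cases at (385,280), (473,302) and (553,280). The side view is mostly blocked by the arm. I'll enlarge the top view for measuring.

```bash
cat > h.py <<'E'
import numpy as np, cv2
from rig import env, viewer
def cam(n):
    c=viewer.camera_info(n); f=192/np.tan(np.radians(c["vfov"]/2)); return f,c["cx"],c["cy"],np.array(c["camera_from_world"])
def ray(n,u,v,z):
    f,cx,cy,T=cam(n); R=T[:3,:3]; o=-R.T@T[:3,3]
    d=R.T@np.array([(u-cx)/f,(v-cy)/f,1]); return o+d*(z-o[2])/d[2]
def proj(n,p):
    f,cx,cy,T=cam(n); q=T[:3,:3]@np.array(p)+T[:3,3]; return np.array([f*q[0]/q[2]+cx,f*q[1]/q[2]+cy])
def crop(n,x0,y0,w,h,s,name,marks=()):
    im=viewer.snapshot(n)[:,:,::-1]; c=cv2.resize(im[y0:y0+h,x0:x0+w],None,fx=s,fy=s,interpolation=cv2.INTER_CUBIC)
    cv2.imwrite(name,c)
E
python3 - <<'E'
from h import *
crop("top",110,110,266,120,3,"pics/a.png")
E
```

```text
(no output)
```

View pics/a.png

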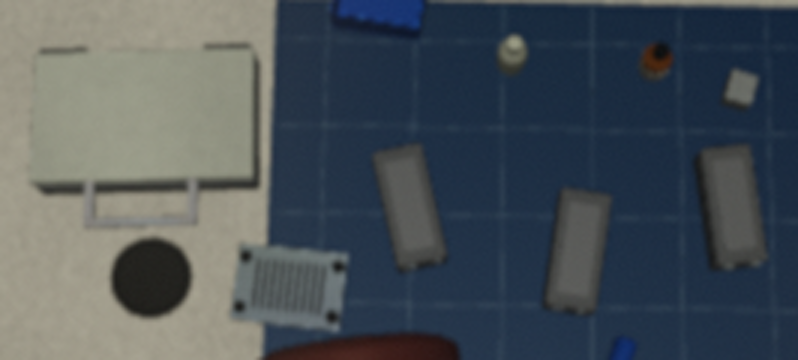

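The crop shows the panel with its corners at about (38,52), (253,47), (255,180) and (33,182). The bar runs from (87,225) to (197,220) and the pad centre is (151,277). The cases are centred near (410,207), (578,250) and (736,207), with their catches at the lower (robot-side) end.

```bash
python3 - <<'E'
from h import *
np.set_printoptions(precision=1,suppress=True)
P=lambda x,y,z: ray("top",110+(x+.5)/3-.5,110+(y+.5)/3-.5,z)
f,cx,cy,T=cam("top"); print("cam",-T[:3,:3].T@T[:3,3])
pad=P(151,277,1); print("pad",pad, P(112,277,1)-P(191,277,1))
a,b=P(38,52,48),P(253,47,48); print("hinge edge",a,b,np.linalg.norm(a-b))
for z in(42,60,80,100):
    l,r=P(87,225,z),P(197,220,z); m=(l+r)/2; print("bar",z,m,np.linalg.norm(l-r),"yaw",np.arctan2(-(l-r)[0],(l-r)[1]), "dist",m-pad)
for n,c in dict(A=[(373,153),(421,144),(446,260),(400,270)],B=[(562,188),(611,194),(594,312),(545,307)],C=[(705,148),(750,146),(766,262),(716,268)]).items():
    q=[P(*k,46) for k in c]; m=sum(q)/4; d=q[0]+q[1]-q[2]-q[3]
    print(n,m,"len",np.linalg.norm(d)/2,"w",np.linalg.norm(q[0]-q[1]),np.linalg.norm(q[2]-q[3]),"yaw",np.arctan2(d[1],d[0]))
for n,(x,y) in dict(plate=(290,287),amber=(657,62),drop=(512,50)).items(): print(n,P(x,y,30))
E
```

```text
cam [ 242.6  -41.5 1523.7]
pad [455.9 261.8   1. ] [-1.4 86.6  0. ]
hinge edge [695.8 388.3  48. ] [705.8 153.5  48. ] 234.95769080148594
bar 42 [509.2 266.2  42. ] 118.08579807405589 yaw 0.06318490967031913 dist [53.3  4.4 41. ]
bar 60 [506.  262.5  60. ] 116.65122300546206 yaw 0.06318490967031834 dist [50.1  0.7 59. ]
bar 80 [502.4 258.3  80. ] 115.05725070702442 yaw 0.06318490967031831 dist [46.5 -3.5 79. ]
bar 100 [498.8 254.1 100. ] 113.46327840858685 yaw 0.06318490967031878 dist [42.9 -7.6 99. ]
A [531.  -21.9  46. ] len 131.05480515929906 w 53.053671835194734 50.419805806304446 yaw 0.23398066773647078
B [ 486.5 -203.3   46. ] len 130.60636088288246 w 53.37266635502017 52.48009319523016 yaw -0.14272026322686512
C [ 537.8 -372.5   46. ] len 130.3669541238228 w 49.28838126922546 54.46313786262465 yaw 0.09087521845972028
plate [443.4 106.   30. ]
amber [ 702.4 -293.5   30. ]
drop [ 713.3 -132.    30. ]
```

```bash
cat >> h.py <<'E'
from scipy.spatial.transform import Rotation as Ro
def rot(): w,x,y,z=env.read_state()["ee_rot"]; return Ro.from_quat([x,y,z,w])
def go(p,n=None,R=None,p0=None):
    """total shift in tool units and suggested rows for a straight move"""
    R=rot() if R is None else R; p0=env.read_state()["ee_pos"] if p0 is None else np.array(p0)
    d=R.as_matrix().T@(np.array(p,float)-p0)/150; n=n or int(np.ceil(np.linalg.norm(d)*150/48)); 
    print(f"{n} rows of",np.round(d/n,4)); return n
def yawto(a):
    """tool x yaw wanted, tool down; turn vector in units (tool axes)"""
    R=rot(); T=Ro.from_matrix(np.array([[np.cos(a),np.sin(a),0],[np.sin(a),-np.cos(a),0],[0,0,-1]]))
    v=(R.inv()*T).as_rotvec()/(2*np.pi); n=int(np.ceil(np.linalg.norm(v)/.0235)); print(f"turn {n} rows of",np.round(v/max(n,1),5))
E
python3 - <<'E'
from h import *
go([480,-200,240]); go([504,263,240],p0=[480,-200,240]); yawto(np.pi/2+.05)
E
```

```text
10 rows of [ 0.2554 -0.1654  0.0033]
10 rows of [ 0.1202 -0.2847  0.0003]
turn 9 rows of [-1.000e-05 -1.000e-05 -2.251e-02]
```

```bash
python3 -m jog '[0.15,-0.1,0,0,0,0, 0.255,-0.165,0.003,0,0,0, 0.255,-0.165,0.003,0,0,0, 0.255,-0.165,0.003,0,0,0, 0.255,-0.165,0.003,0,0,0, 0.255,-0.165,0.003,0,0,0, 0.255,-0.165,0.003,0,0,0, 0.255,-0.165,0.003,0,0,0]' 0.35 40
python3 -m jog '[0.255,-0.165,0.003,0,0,0, 0.255,-0.165,0.003,0,0,0, 0.2,-0.23,0,0,0,0, 0.12,-0.285,0,0,0,0, 0.12,-0.285,0,0,0,0, 0.12,-0.285,0,0,0,0, 0.12,-0.285,0,0,0,0, 0.12,-0.285,0,0,0,0]'
python3 -m jog '[0.12,-0.285,0,0,0,0, 0.12,-0.285,0,0,0,0, 0.12,-0.285,0,0,0,0, 0.12,-0.285,0,0,0,0, 0.05,-0.12,0,0,0,0, 0,0,0,0,0,-0.0225, 0,0,0,0,0,-0.0225, 0,0,0,0,0,-0.0225]'
python3 -m jog '[0,0,0,0,0,-0.0225, 0,0,0,0,0,-0.0225, 0,0,0,0,0,-0.0225, 0,0,0,0,0,-0.0225, 0,0,0,0,0,-0.0225, 0,0,0,0,0,-0.0225, 0,0,0,0,0,0]'
python3 - <<'E'
from h import *
print(env.read_state()["joints"].round(2),env.read_state()["width"]); go([504,263,150]); yawto(np.pi/2+.05)
print(proj("side",[504,263,50]))
crop("side",200,90,200,150,4,"pics/b.png")
E
```

```text
t: 0.95
ee_pos: [414.0, -286.5, 242.0]
ee_rot: [0.0, 0.985, 0.173, 0.0]
wrist_force: [0.7, -0.4, -0.5]
width: 30.4
grip_force: 0.0
t: 1.75
ee_pos: [496.1, 60.6, 241.1]
ee_rot: [0.0, 0.985, 0.173, 0.0]
wrist_force: [1.5, -0.2, 0.2]
width: 29.8
grip_force: 0.0
t: 2.55
ee_pos: [506.5, 263.8, 240.8]
ee_rot: [0.0, 0.925, 0.379, -0.0]
wrist_force: [0.2, -0.7, -0.3]
width: 30.1
grip_force: 0.0
t: 3.25
ee_pos: [506.7, 263.4, 240.9]
ee_rot: [-0.0, 0.689, 0.725, -0.0]
wrist_force: [-1.0, -0.2, 0.2]
width: 29.8
grip_force: 0.0
[ 0.25  0.02 -0.    1.55 -0.    1.77] 29.77569636427113
2 rows of [-0.0009 -0.0088  0.303 ]
turn 1 rows of [-8.0e-05  3.0e-05  2.3e-04]
[234.01144737 155.40233835]
```

View pics/b.png

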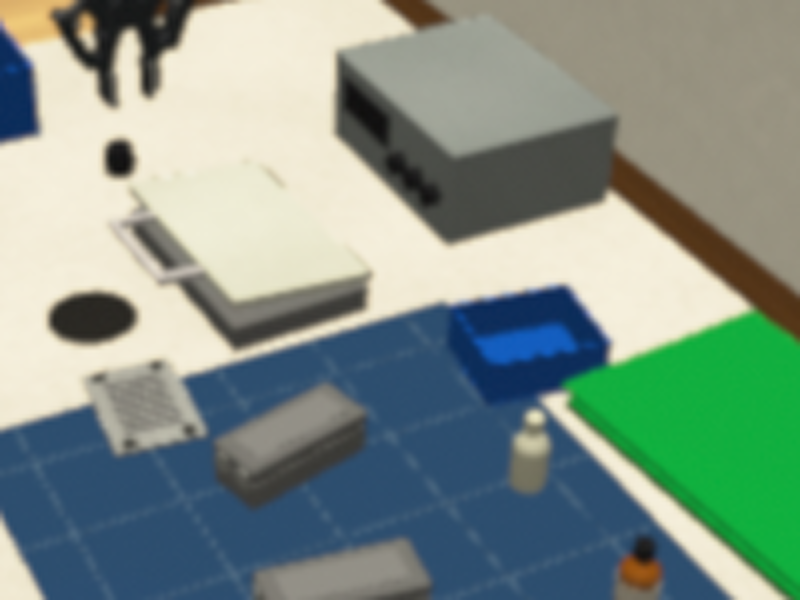

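The side view shows the bar's middle at crop (138,251). That triangulates with the top view to about (506,262.5,60), so the panel stands at about 0.09 rad. I'll descend and pinch the bar.

```bash
python3 -m jog '[0,0,0.25,0,0,0, 0,0,0.25,0,0,0, 0,0,0.25,0,0,0, 0,0,0.25,0,0,0, 0,0,0.15,0,0,0, 0,0,0.09,0,0,0, 0,0,0,0,0,0]'
python3 -m jog '[0,0,0,0,0,0, 0,0,0,0,0,0, 0,0,0,0,0,0, 0,0,0,0,0,0, 0,0,0,0,0,0]' 0 40
python3 - <<'E'
from h import *
s=env.read_state(); print(s["torque"].round(2),s["wrist_force"].round(1))
import numpy as np
b=np.array([s["ee_pos"][0],s["ee_pos"][1]]);u=np.array([np.cos(.05),np.sin(.05)])
h=np.array([455.9,261.8])+245*u; print("hinge",h,(h-b)@u)
E
```

```text
t: 4.0
ee_pos: [505.6, 263.1, 53.4]
ee_rot: [-0.001, 0.69, 0.724, -0.001]
wrist_force: [-1.2, -0.6, -0.2]
width: 29.7
grip_force: 0.0
t: 4.5
ee_pos: [505.6, 263.6, 56.1]
ee_rot: [-0.001, 0.69, 0.724, -0.001]
wrist_force: [-8.7, -0.9, 1.2]
width: 8.6
grip_force: 39.1
[-0.1   1.79 -0.07] [-8.7 -0.9  1.2]
hinge [700.5938138  274.04489647] 195.28291128582248
```

```bash
python3 - <<'E'
import numpy as np
t=.09+.06*np.arange(17)
for a,b in zip(t,t[1:]): print(f"0,{1.3*(np.cos(a)-np.cos(b)):.3f},{-1.3*(np.sin(b)-np.sin(a)):.3f},0,0,0,",end=" ")
E
```

```text
0,0.009,-0.077,0,0,0, 0,0.014,-0.077,0,0,0, 0,0.019,-0.076,0,0,0, 0,0.023,-0.075,0,0,0, 0,0.027,-0.073,0,0,0, 0,0.032,-0.071,0,0,0, 0,0.036,-0.069,0,0,0, 0,0.040,-0.067,0,0,0, 0,0.044,-0.064,0,0,0, 0,0.048,-0.062,0,0,0, 0,0.051,-0.059,0,0,0, 0,0.055,-0.055,0,0,0, 0,0.058,-0.052,0,0,0, 0,0.061,-0.048,0,0,0, 0,0.064,-0.045,0,0,0, 0,0.066,-0.041,0,0,0,
```

```bash
python3 -m jog '[0,0.009,-0.077,0,0,0, 0,0.014,-0.077,0,0,0, 0,0.019,-0.076,0,0,0, 0,0.023,-0.075,0,0,0, 0,0.027,-0.073,0,0,0, 0,0.032,-0.071,0,0,0, 0,0.036,-0.069,0,0,0, 0,0,0,0,0,0]'
python3 - <<'E'
from h import *
s=env.read_state(); print(s["torque"].round(2),s["width"]); 
crop("side",200,90,200,150,4,"pics/c.png")
E
```

```text
t: 5.3
ee_pos: [531.1, 264.8, 136.4]
ee_rot: [0.0, 0.69, 0.724, 0.0]
wrist_force: [-9.7, -2.4, 6.0]
width: 8.5
grip_force: 39.8
[-0.37  2.22 -0.09] 8.525361313191558
```

View pics/c.png

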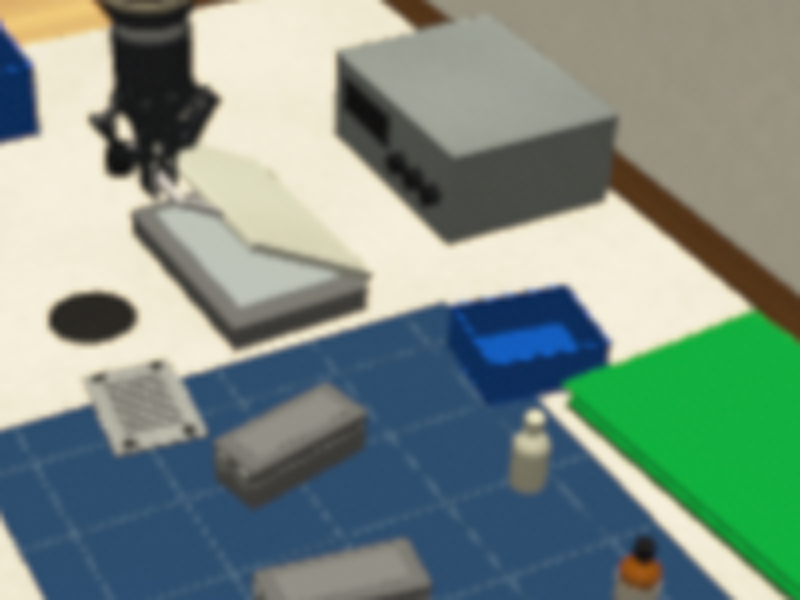

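The panel is rising with the bar between the fingers, so I'll continue the arc.

```bash
python3 -m jog '[0,0.040,-0.067,0,0,0, 0,0.044,-0.064,0,0,0, 0,0.048,-0.062,0,0,0, 0,0.051,-0.059,0,0,0, 0,0.055,-0.055,0,0,0, 0,0.058,-0.052,0,0,0, 0,0.061,-0.048,0,0,0, 0,0.064,-0.045,0,0,0]'
python3 -m jog '[0,0.066,-0.041,0,0,0, 0,0,0,0,0,0, 0,0,0,0,0,0]'
python3 - <<'E'
from h import *
s=env.read_state(); p=s["ee_pos"]+[0,0,5]; u=np.array([np.cos(.05),np.sin(.05)]);r=(np.array([700.6,274])-p[:2])@u
print(r,p[2]-42,np.arctan2(p[2]-42,r),np.hypot(r,p[2]-42))
E
```

```text
t: 6.15
ee_pos: [593.6, 267.6, 204.1]
ee_rot: [0.0, 0.69, 0.724, 0.0]
wrist_force: [-10.3, -4.0, 8.7]
width: 8.3
grip_force: 39.0
t: 6.45
ee_pos: [605.0, 268.1, 211.3]
ee_rot: [0.002, 0.69, 0.724, 0.002]
wrist_force: [-4.5, -3.0, 9.0]
width: 8.1
grip_force: 40.6
95.75633475752724 174.31579962183727 1.0684701398417948 198.88507647381726
```

```bash
python3 -m jog '[0,0,0,0,0,0, 0,0,0,0,0,0, 0,0,0,0,0,0, 0,0,-0.1,0,0,0, 0,0,-0.2,0,0,0, 0,0,-0.2,0,0,0, 0,0,0,0,0,0]' 0.3 40
python3 - <<'E'
from h import *
s=env.read_state();print(s["torque"].round(3))
go([531,-22,260]); yawto(np.pi+.234)
E
```

```text
t: 7.15
ee_pos: [605.2, 268.6, 288.2]
ee_rot: [0.002, 0.689, 0.724, 0.003]
wrist_force: [1.4, 0.1, 0.3]
width: 25.6
grip_force: 0.0
[ 0.014 -0.027  0.018]
7 rows of [-0.273  -0.0844  0.0259]
turn 12 rows of [ 9.000e-05  8.000e-05 -2.328e-02]
```

```bash
cat >> h.py <<'E'
CASES=dict(A=(531,-21.9,.234),B=(486.5,-203.3,-.143),C=(537.8,-372.5,.091))
def box(x,y,a,L=130,W=56,H=46):
    c,s=np.cos(a),np.sin(a); return [np.array([x+c*i*L/2-s*j*W/2,y+s*i*L/2+c*j*W/2,z]) for z in(0,H) for i,j in((1,1),(1,-1),(-1,-1),(-1,1))]
E
python3 - <<'E'
from h import *
out=[]
for n,(x0,y0,w,h,s) in dict(top=(230,150,160,70,5),side=(245,175,130,120,5)).items():
    im=cv2.resize(viewer.snapshot(n)[y0:y0+h,x0:x0+w,::-1],None,fx=s,fy=s,interpolation=cv2.INTER_CUBIC)
    for k,c in CASES.items():
        q=[((proj(n,p)-[x0,y0]+.5)*s-.5).astype(int).tolist() for p in box(*c)]
        for i in range(4):
            cv2.line(im,q[4+i],q[4+(i+1)%4],(0,255,255),1); cv2.line(im,q[i],q[(i+1)%4],(0,255,0),1)
    cv2.imwrite(f"pics/d_{n}.png",im)
a=cv2.imread("pics/d_top.png");b=cv2.imread("pics/d_side.png")
b=cv2.resize(b,(270,249)); b=cv2.copyMakeBorder(b,0,0,0,0,0)
c=np.zeros((600,800,3),np.uint8); c[:350]=a; b=cv2.resize(cv2.imread("pics/d_side.png")[:,:],(270,249)); 
c[350:599,:270]=b; cv2.imwrite("pics/d.png",c)
E
```

```text
(no output)
```

View pics/d.png

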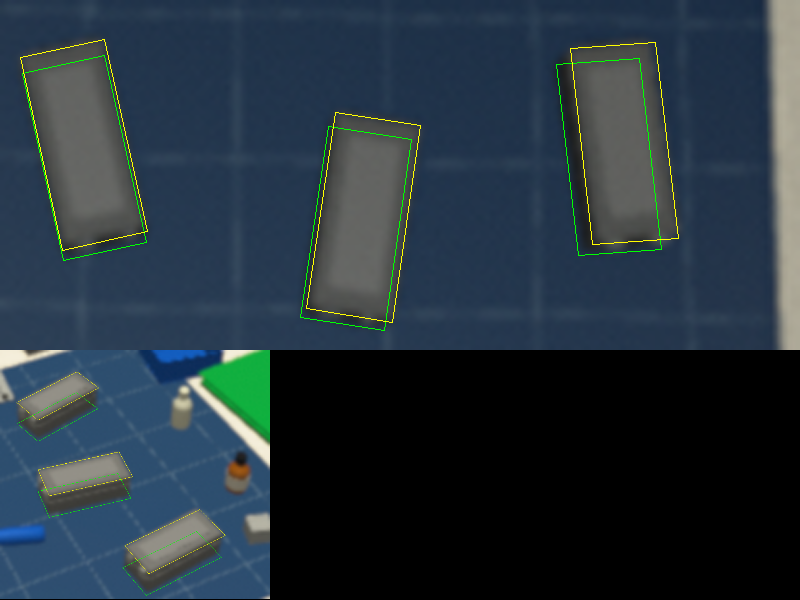

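View pics/d_side.png

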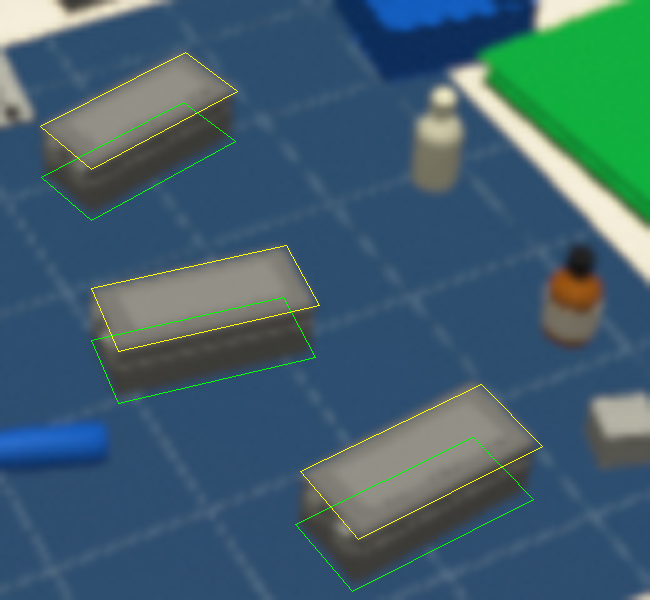

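The fitted boxes sit well on the three cases in both views, within about 2 px. Next I'll go to case A.

```bash
python3 -m jog '[-0.273,-0.084,0.026,0,0,0, -0.273,-0.084,0.026,0,0,0, -0.273,-0.084,0.026,0,0,0, -0.273,-0.084,0.026,0,0,0, -0.273,-0.084,0.026,0,0,0, -0.273,-0.084,0.026,0,0,0, -0.273,-0.084,0.026,0,0,0, 0,0,0,0,0,-0.0233]' 1 80
python3 -m jog '[0,0,0,0,0,-0.0233, 0,0,0,0,0,-0.0233, 0,0,0,0,0,-0.0233, 0,0,0,0,0,-0.0233, 0,0,0,0,0,-0.0233, 0,0,0,0,0,-0.0233, 0,0,0,0,0,-0.0233, 0,0,0,0,0,-0.0233]'
python3 -m jog '[0,0,0,0,0,-0.0233, 0,0,0,0,0,-0.0233, 0,0,0,0,0,-0.0233, 0,0,0,0,0,0, 0,0,0,0,0,0]'
python3 - <<'E'
from h import *
s=env.read_state();print(s["joints"].round(2),s["wrist_force"].round(2),s["torque"].round(3),s["width"])
go([531,-22,20],7); yawto(np.pi+.234)
# panel angle check from side & top, predicted bar midpoint at 60deg
u=np.array([np.cos(.05),np.sin(.05)]);h=np.array([700.6,274])
for th in(1,1.05,1.1):
    m=[*(h-195*np.cos(th)*u),42+195*np.sin(th)]; print(th,proj("side",m),proj("top",m))
crop("side",200,80,200,150,4,"pics/e.png")
crop("top",110,90,160,120,5,"pics/f.png")
E
```

```text
t: 8.05
ee_pos: [528.2, -26.3, 253.0]
ee_rot: [-0.001, 0.636, 0.772, -0.001]
wrist_force: [-0.0, 1.7, 0.1]
width: 85.5
grip_force: 0.0
t: 8.85
ee_pos: [529.2, -22.2, 253.6]
ee_rot: [-0.001, 0.099, 0.995, 0.0]
wrist_force: [-0.8, -0.4, 0.1]
width: 85.3
grip_force: 0.0
t: 9.35
ee_pos: [529.5, -22.3, 254.0]
ee_rot: [-0.0, -0.115, 0.993, 0.0]
wrist_force: [0.4, -0.1, -0.1]
width: 85.5
grip_force: 0.0
[-0.29 -0.11 -0.1   1.58 -0.   -0.52] [ 0.38 -0.06 -0.14] [ 0.005 -0.024 -0.002] 85.51946312333902
7 rows of [-1.700e-03 -2.000e-04  2.228e-01]
turn 1 rows of [ 7.0e-05 -1.4e-04 -4.9e-04]
1 [253.98519552 113.98455595] [146.47035915 144.58378898]
1.05 [255.94015238 112.2568458 ] [146.10031115 141.34848065]
1.1 [257.95458978 110.61534087] [145.76123478 138.05572813]
```

View pics/f.png

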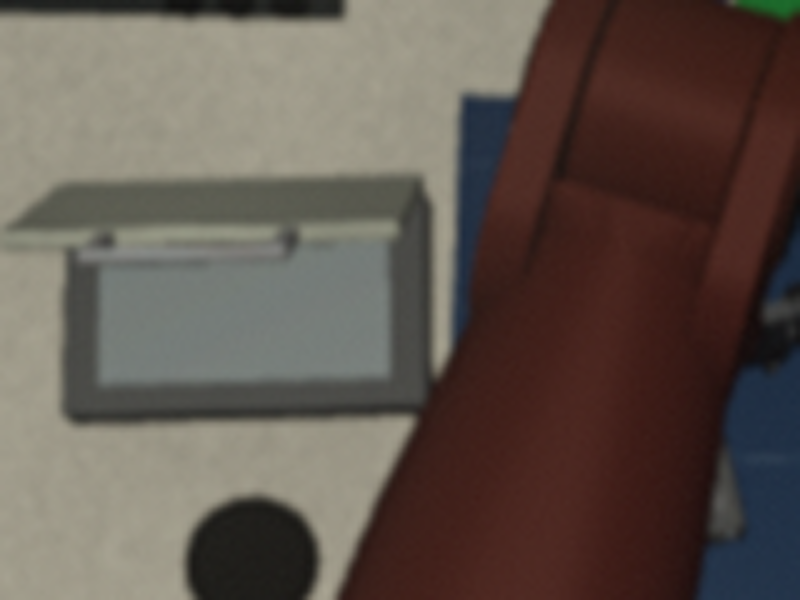

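The panel bar is seen at crop (188,254), which gives about 1.06 rad, as wanted. Now I'll descend on case A, grip it, lift it and tip it.

```bash
python3 -m jog '[0,0,0.27,0,0,0, 0,0,0.27,0,0,0, 0,0,0.27,0,0,0, 0,0,0.27,0,0,0, 0,0,0.25,0,0,0, 0,0,0.16,0,0,0, -0.012,0,0.07,0,0,0, 0,0,0,0,0,0]'
python3 -m jog '[0,0,0,0,0,0, 0,0,0,0,0,0, 0,0,0,0,0,0, 0,0,0,0,0,0, 0,0,0,0,0,0]' 0 70
python3 -c "
from rig import env;s=env.read_state();print(s['torque'].round(3),s['wrist_force'].round(2))"
```

```text
t: 10.25
ee_pos: [530.8, -21.7, 19.5]
ee_rot: [-0.001, -0.117, 0.993, 0.0]
wrist_force: [-0.1, -0.3, 0.2]
width: 85.4
grip_force: 0.0
t: 10.75
ee_pos: [533.0, -22.2, 22.7]
ee_rot: [0.002, -0.117, 0.993, -0.0]
wrist_force: [0.5, 1.5, 7.4]
width: 55.2
grip_force: 75.7
[0.405 0.176 0.002] [0.52 1.53 7.41]
```

```bash
R='import sys
from rig import env
s=env.read_state();print("TQ",s["torque"].round(3),"F",s["wrist_force"].round(2))'
python3 -m jog '[0,0,-0.07,0,0,0, 0,0,-0.15,0,0,0, 0,0,-0.2,0,0,0, 0,0,-0.2,0,0,0, 0,0,-0.15,0,0,0, 0,0,0,0,0,0, 0,0,0,0,0,0, 0,0,0,0,0,0]'|grep -E "t:|ee|wid"; python3 -c "$R"
python3 -m jog '[0,0,0,0,0.012,0, 0,0,0,0,0.02,0, 0,0,0,0,0.02,0, 0,0,0,0,0.012,0, 0,0,0,0,0,0, 0,0,0,0,0,0, 0,0,0,0,0,0, 0,0,0,0,0,0]'|grep ee; python3 -c "$R"
python3 -m jog '[0,0,0,0,-0.012,0, 0,0,0,0,-0.02,0, 0,0,0,0,-0.02,0, 0,0,0,0,-0.012,0, 0,0,0,0,0,0, 0,0,0,0,0,0, 0,0,0,0,0,0]'|grep ee; python3 -c "$R"
python3 -m jog '[0,0,0,0,-0.012,0, 0,0,0,0,-0.02,0, 0,0,0,0,-0.02,0, 0,0,0,0,-0.012,0, 0,0,0,0,0,0, 0,0,0,0,0,0, 0,0,0,0,0,0, 0,0,0,0,0,0]'|grep ee; python3 -c "$R"
python3 -m jog '[0,0,0,0,0.012,0, 0,0,0,0,0.02,0, 0,0,0,0,0.02,0, 0,0,0,0,0.012,0, 0,0,0,0,0,0, 0,0,0,0,0,0, 0,0,0,0,0,0]'|grep -E "ee|wid"; python3 -c "$R"
```

```text
t: 11.55
ee_pos: [530.7, -21.8, 134.7]
ee_rot: [-0.001, -0.117, 0.993, 0.0]
width: 55.2
TQ [-0.019  0.01  -0.002] F [ 0.03  0.82 -2.67]
ee_pos: [531.4, -22.1, 137.2]
ee_rot: [-0.197, -0.115, 0.973, -0.024]
TQ [ 0.161 -0.509 -0.019] F [-0.47  0.86 -2.73]
ee_pos: [531.9, -22.1, 136.6]
ee_rot: [-0.0, -0.117, 0.993, -0.0]
TQ [-0.013 -0.035  0.004] F [-0.49  0.09 -2.85]
ee_pos: [532.1, -22.0, 136.6]
ee_rot: [0.196, -0.115, 0.974, 0.023]
TQ [-0.161  0.557  0.013] F [ 0.61  0.55 -2.69]
ee_pos: [531.4, -21.9, 136.2]
ee_rot: [0.001, -0.117, 0.993, 0.0]
width: 55.2
TQ [ 0.059  0.058 -0.065] F [-0.57  0.57 -2.53]
```

```bash
cat > m.py <<'E'
from h import *
def m(n=8):
    q=[]
    for _ in range(n): viewer.snapshot("side"); s=env.read_state(); q.append(rot().as_matrix().T@s["torque"])
    q=np.array(q); print("tool torque",q.mean(0).round(3),"sem",(q.std(0)/n**.5).round(3),"Fz",s["wrist_force"][2].round(2))
m()
E
python3 m.py
python3 -m jog '[0,0,0,0,0.012,0, 0,0,0,0,0.02,0, 0,0,0,0,0.02,0, 0,0,0,0,0.012,0, 0,0,0,0,0,0, 0,0,0,0,0,0, 0,0,0,0,0,0, 0,0,0,0,0,0]'>/dev/null
python3 -m jog '[0,0,0,0,-0.012,0, 0,0,0,0,-0.02,0, 0,0,0,0,-0.02,0, 0,0,0,0,-0.012,0, 0,0,0,0,0,0, 0,0,0,0,0,0, 0,0,0,0,0,0]'|grep rot; python3 m.py
python3 -m jog '[0,0,0,0,-0.012,0, 0,0,0,0,-0.02,0, 0,0,0,0,-0.02,0, 0,0,0,0,-0.012,0, 0,0,0,0,0,0, 0,0,0,0,0,0, 0,0,0,0,0,0, 0,0,0,0,0,0]'>/dev/null
python3 -m jog '[0,0,0,0,0.012,0, 0,0,0,0,0.02,0, 0,0,0,0,0.02,0, 0,0,0,0,0.012,0, 0,0,0,0,0,0, 0,0,0,0,0,0, 0,0,0,0,0,0]'|grep rot; python3 m.py
```

```text
tool torque [ 0.006  0.011 -0.014] sem [0.01  0.013 0.012] Fz -2.82
ee_rot: [-0.0, -0.117, 0.993, -0.0]
tool torque [-0.002  0.007  0.009] sem [0.008 0.013 0.009] Fz -2.4
ee_rot: [0.001, -0.117, 0.993, 0.0]
tool torque [0.001 0.002 0.002] sem [0.011 0.012 0.011] Fz -2.12
```

Case A is silent: its levelled balance differs by under 0.01 N m after tipping each way. I'll set it back down.

```bash
python3 -m jog '[0,0,0.15,0,0,0, 0,0,0.2,0,0,0, 0,0,0.2,0,0,0, 0,0,0.13,0,0,0, 0,0,0.05,0,0,0, 0,0,0.025,0,0,0, 0,0,0,0,0,0, 0,0,0,0,0,0]'
python3 -m jog '[0,0,0,0,0,0, 0,0,0,0,0,0, 0,0,0,0,0,0, 0,0,0,0,0,0]' 1 70
python3 -m jog '[0,0,-0.1,0,0,0, 0,0,-0.3,0,0,0, 0,0,-0.3,0,0,0, 0,0,-0.2,0,0,0, 0,0,0,0,0,0]'
python3 - <<'E'
from h import *
go([486.5,-203.3,155]); yawto(np.pi-.143)
E
```

```text
t: 19.55
ee_pos: [532.3, -22.2, 24.2]
ee_rot: [0.001, -0.117, 0.993, -0.0]
wrist_force: [0.4, 0.2, -2.4]
width: 54.7
grip_force: 74.7
t: 19.95
ee_pos: [531.6, -22.0, 23.2]
ee_rot: [0.0, -0.117, 0.993, 0.0]
wrist_force: [0.6, -0.4, -0.3]
width: 85.3
grip_force: 0.0
t: 20.45
ee_pos: [534.1, -22.7, 164.5]
ee_rot: [0.004, -0.117, 0.993, -0.001]
wrist_force: [0.6, -0.7, -0.1]
width: 85.1
grip_force: 0.0
4 rows of [ 0.1473 -0.2742  0.0157]
turn 3 rows of [-0.00013  0.00043  0.02005]
```

```bash
python3 -m jog '[0.147,-0.274,0.0,0,0,0, 0.147,-0.274,0.0,0,0,0, 0.147,-0.274,0.0,0,0,0, 0.147,-0.274,0.0,0,0,0, 0,0,0,0,0,0.02, 0,0,0,0,0,0.02, 0,0,0,0,0,0.02, 0,0,0,0,0,0]'
python3 -m jog '[0,0,0,0,0,0, 0,0,0,0,0,0]' >/dev/null
python3 - <<'E'
from h import *
print(env.read_state()["ee_pos"]);go([486.5,-203.3,22],5); yawto(np.pi-.143)
E
```

```text
t: 21.25
ee_pos: [483.7, -202.4, 158.0]
ee_rot: [-0.0, 0.072, 0.997, 0.0]
wrist_force: [-0.2, -0.2, -0.1]
width: 85.7
grip_force: 0.0
[ 483.87834974 -202.21371733  157.9437359 ]
5 rows of [-0.0037 -0.001   0.1813]
turn 1 rows of [ 7.0e-05 -7.0e-05  6.3e-04]
```

```bash
python3 -m jog '[-0.018,-0.005,0.2,0,0,0, 0,0,0.25,0,0,0, 0,0,0.25,0,0,0, 0,0,0.14,0,0,0, 0,0,0.067,0,0,0, 0,0,0,0,0,0]'
python3 -m jog '[0,0,0,0,0,0, 0,0,0,0,0,0, 0,0,0,0,0,0, 0,0,0,0,0,0, 0,0,0,0,0,0]' 0 70
python3 -m jog '[0,0,-0.07,0,0,0, 0,0,-0.15,0,0,0, 0,0,-0.2,0,0,0, 0,0,-0.2,0,0,0, 0,0,-0.15,0,0,0, 0,0,0,0,0,0, 0,0,0,0,0,0]'
python3 m.py
python3 -m jog '[0,0,0,0,0.012,0, 0,0,0,0,0.02,0, 0,0,0,0,0.02,0, 0,0,0,0,0.012,0, 0,0,0,0,0,0, 0,0,0,0,0,0, 0,0,0,0,0,0, 0,0,0,0,0,0]'>/dev/null
python3 -m jog '[0,0,0,0,-0.012,0, 0,0,0,0,-0.02,0, 0,0,0,0,-0.02,0, 0,0,0,0,-0.012,0, 0,0,0,0,0,0, 0,0,0,0,0,0, 0,0,0,0,0,0]'|grep rot; python3 m.py
python3 -m jog '[0,0,0,0,-0.012,0, 0,0,0,0,-0.02,0, 0,0,0,0,-0.02,0, 0,0,0,0,-0.012,0, 0,0,0,0,0,0, 0,0,0,0,0,0, 0,0,0,0,0,0, 0,0,0,0,0,0]'>/dev/null
python3 -m jog '[0,0,0,0,0.012,0, 0,0,0,0,0.02,0, 0,0,0,0,0.02,0, 0,0,0,0,0.012,0, 0,0,0,0,0,0, 0,0,0,0,0,0, 0,0,0,0,0,0]'; python3 m.py
```

```text
t: 22.05
ee_pos: [485.7, -202.8, 20.8]
ee_rot: [-0.001, 0.07, 0.998, 0.001]
wrist_force: [-0.2, 0.1, 0.5]
width: 85.6
grip_force: 0.0
t: 22.55
ee_pos: [487.7, -204.2, 23.8]
ee_rot: [0.001, 0.071, 0.997, -0.001]
wrist_force: [0.4, 0.7, 7.3]
width: 54.8
grip_force: 75.4
t: 23.25
ee_pos: [486.6, -203.7, 137.7]
ee_rot: [0.0, 0.071, 0.997, -0.0]
wrist_force: [0.7, 0.8, -1.9]
width: 55.4
grip_force: 74.4
tool torque [ 0.004 -0.027  0.015] sem [0.013 0.008 0.006] Fz -1.26
ee_rot: [-0.0, 0.071, 0.997, 0.0]
tool torque [-0.002  0.011 -0.003] sem [0.01  0.012 0.01 ] Fz -1.58
t: 27.05
ee_pos: [486.3, -203.3, 137.5]
ee_rot: [0.0, 0.071, 0.997, 0.001]
wrist_force: [-0.4, 0.1, -1.7]
width: 55.5
grip_force: 74.4
tool torque [ 0.001 -0.     0.021] sem [0.012 0.012 0.01 ] Fz -2.06
```

Case B is silent too. I'll set it down and go to C.

```bash
python3 -m jog '[0,0,0.15,0,0,0, 0,0,0.2,0,0,0, 0,0,0.2,0,0,0, 0,0,0.13,0,0,0, 0,0,0.055,0,0,0, 0,0,0.025,0,0,0, 0,0,0,0,0,0, 0,0,0,0,0,0]'
python3 -m jog '[0,0,0,0,0,0, 0,0,0,0,0,0, 0,0,0,0,0,0, 0,0,0,0,0,0]' 1 70
python3 -m jog '[0,0,-0.1,0,0,0, 0,0,-0.3,0,0,0, 0,0,-0.3,0,0,0, 0,0,-0.2,0,0,0, 0,0,0,0,0,0]'
python3 - <<'E'
from h import *
go([537.8,-372.5,158]); yawto(np.pi+.091)
E
```

```text
t: 28.25
ee_pos: [487.0, -203.8, 24.7]
ee_rot: [0.001, 0.071, 0.997, 0.0]
wrist_force: [0.1, -0.3, -1.4]
width: 55.3
grip_force: 74.4
t: 28.65
ee_pos: [486.4, -203.3, 23.6]
ee_rot: [-0.0, 0.071, 0.997, 0.0]
wrist_force: [0.4, 0.6, -0.8]
width: 85.2
grip_force: 0.0
t: 29.15
ee_pos: [488.5, -205.0, 164.9]
ee_rot: [0.003, 0.071, 0.997, -0.002]
wrist_force: [-0.0, 0.4, 0.4]
width: 85.3
grip_force: 0.0
4 rows of [-0.1208 -0.2646  0.0132]
turn 2 rows of [-0.00031  0.00053 -0.01857]
```

```bash
python3 -m jog '[-0.12,-0.264,0,0,0,0, -0.12,-0.264,0,0,0,0, -0.12,-0.264,0,0,0,0, -0.12,-0.264,0,0,0,0, 0,0,0,0,0,-0.0186, 0,0,0,0,0,-0.0186, 0,0,0,0,0,0, 0,0,0,0,0,0]'
python3 - <<'E'
from h import *
go([537.8,-372.5,22],5); yawto(np.pi+.091)
E
```

```text
t: 29.95
ee_pos: [535.0, -370.2, 158.4]
ee_rot: [-0.0, -0.044, 0.999, 0.001]
wrist_force: [0.7, -0.4, 0.7]
width: 85.5
grip_force: 0.0
5 rows of [-0.0035 -0.0036  0.1818]
turn 1 rows of [ 2.2e-04 -6.0e-05 -4.8e-04]
```

```bash
python3 -m jog '[-0.018,-0.017,0.2,0,0,0, 0,0,0.25,0,0,0, 0,0,0.25,0,0,0, 0,0,0.14,0,0,0, 0,0,0.07,0,0,0, 0,0,0,0,0,0]'
python3 -m jog '[0,0,0,0,0,0, 0,0,0,0,0,0, 0,0,0,0,0,0, 0,0,0,0,0,0, 0,0,0,0,0,0]' 0 70
python3 -m jog '[0,0,-0.07,0,0,0, 0,0,-0.15,0,0,0, 0,0,-0.2,0,0,0, 0,0,-0.2,0,0,0, 0,0,-0.15,0,0,0, 0,0,0,0,0,0, 0,0,0,0,0,0]'
python3 m.py
python3 -m jog '[0,0,0,0,0.012,0, 0,0,0,0,0.02,0, 0,0,0,0,0.02,0, 0,0,0,0,0.012,0, 0,0,0,0,0,0, 0,0,0,0,0,0, 0,0,0,0,0,0, 0,0,0,0,0,0]'>/dev/null
python3 -m jog '[0,0,0,0,-0.012,0, 0,0,0,0,-0.02,0, 0,0,0,0,-0.02,0, 0,0,0,0,-0.012,0, 0,0,0,0,0,0, 0,0,0,0,0,0, 0,0,0,0,0,0]'|grep rot; python3 m.py
python3 -m jog '[0,0,0,0,-0.012,0, 0,0,0,0,-0.02,0, 0,0,0,0,-0.02,0, 0,0,0,0,-0.012,0, 0,0,0,0,0,0, 0,0,0,0,0,0, 0,0,0,0,0,0, 0,0,0,0,0,0]'>/dev/null
python3 -m jog '[0,0,0,0,0.012,0, 0,0,0,0,0.02,0, 0,0,0,0,0.02,0, 0,0,0,0,0.012,0, 0,0,0,0,0,0, 0,0,0,0,0,0, 0,0,0,0,0,0]'; python3 m.py
```

```text
t: 30.55
ee_pos: [537.4, -371.7, 20.7]
ee_rot: [-0.001, -0.045, 0.999, 0.001]
wrist_force: [0.3, -0.1, -0.7]
width: 85.4
grip_force: 0.0
t: 31.05
ee_pos: [539.2, -373.5, 24.3]
ee_rot: [0.001, -0.046, 0.999, -0.001]
wrist_force: [-0.3, 1.1, 6.3]
width: 55.0
grip_force: 75.2
t: 31.75
ee_pos: [538.1, -372.8, 137.3]
ee_rot: [0.0, -0.046, 0.999, 0.0]
wrist_force: [0.1, 0.6, -2.8]
width: 55.4
grip_force: 74.4
tool torque [-0.013 -0.007 -0.002] sem [0.011 0.01  0.008] Fz -2.23
ee_rot: [-0.001, -0.046, 0.999, 0.0]
tool torque [-0.003  0.053 -0.009] sem [0.01  0.009 0.013] Fz -3.27
t: 35.55
ee_pos: [537.9, -372.7, 137.2]
ee_rot: [0.001, -0.045, 0.999, 0.001]
wrist_force: [0.9, 0.3, -2.0]
width: 55.0
grip_force: 76.5
tool torque [-0.006 -0.05   0.022] sem [0.01 0.01 0.01] Fz -1.2
```

Case C rattles: its levelled balance goes from +0.053 to -0.050 N m. I'll carry it to the view point.

```bash
python3 - <<'E'
from h import *
go([537.9,-372.7,173.5]); go([455.9,261.8,173.5],16,p0=[537.9,-372.7,173.5])
E
```

```text
1 rows of [-0.0004  0.001  -0.2401]
16 rows of [0.01   0.2664 0.0003]
```

```bash
python3 -m jog '[0,0,-0.08,0,0,0, 0,0,-0.12,0,0,0, 0,0.05,-0.04,0,0,0, 0.005,0.15,0,0,0,0, 0.01,0.25,0,0,0,0, 0.01,0.266,0,0,0,0, 0.01,0.266,0,0,0,0, 0.01,0.266,0,0,0,0]'
python3 -m jog '[0.01,0.266,0,0,0,0, 0.01,0.266,0,0,0,0, 0.01,0.266,0,0,0,0, 0.01,0.266,0,0,0,0, 0.01,0.266,0,0,0,0, 0.01,0.266,0,0,0,0, 0.01,0.266,0,0,0,0, 0.01,0.266,0,0,0,0]'
python3 -m jog '[0.01,0.266,0,0,0,0, 0.01,0.25,0,0,0,0, 0.01,0.2,0,0,0,0, 0.01,0.12,0,0,0,0, 0.005,0.05,0,0,0,0, 0,0,0,0,0,0, 0,0,0,0,0,0, 0,0,0,0,0,0]'
python3 - <<'E'
from h import *
go([455.9,261.8,173.5]); yawto(np.pi+.07)
E
```

```text
t: 36.75
ee_pos: [513.8, -185.0, 173.8]
ee_rot: [0.0, -0.046, 0.999, 0.001]
wrist_force: [-0.0, -0.2, -2.4]
width: 55.5
grip_force: 76.5
t: 37.55
ee_pos: [472.6, 131.7, 174.4]
ee_rot: [0.0, -0.046, 0.999, 0.001]
wrist_force: [1.7, 0.2, -1.2]
width: 55.3
grip_force: 76.5
t: 38.35
ee_pos: [454.7, 260.7, 174.1]
ee_rot: [-0.0, -0.045, 0.999, 0.0]
wrist_force: [0.4, -0.1, -2.5]
width: 55.1
grip_force: 76.6
1 rows of [-0.0088  0.0067  0.004 ]
turn 1 rows of [ 1.50e-04 -2.00e-05  3.19e-03]
```

```bash
python3 - <<'E'
from h import *
x0,y0,w,h,s=180,70,200,150,4
im=cv2.resize(viewer.snapshot("side")[y0:y0+h,x0:x0+w,::-1],None,fx=s,fy=s,interpolation=cv2.INTER_CUBIC)
V=np.array([[455.9+0,261.8,150]])
for b in ([p+[0,0,150] for p in box(455.9,261.8,.091)],box(*CASES["A"]),box(*CASES["B"])):
    q=[((proj("side",p)-[x0,y0]+.5)*s-.5).astype(int).tolist() for p in b]
    for i in range(4):
        cv2.line(im,q[4+i],q[4+(i+1)%4],(0,255,255),1); cv2.line(im,q[i],q[(i+1)%4],(0,255,0),1)
cv2.imwrite("pics/g.png",im)
E
```

```text
(no output)
```

View pics/g.png

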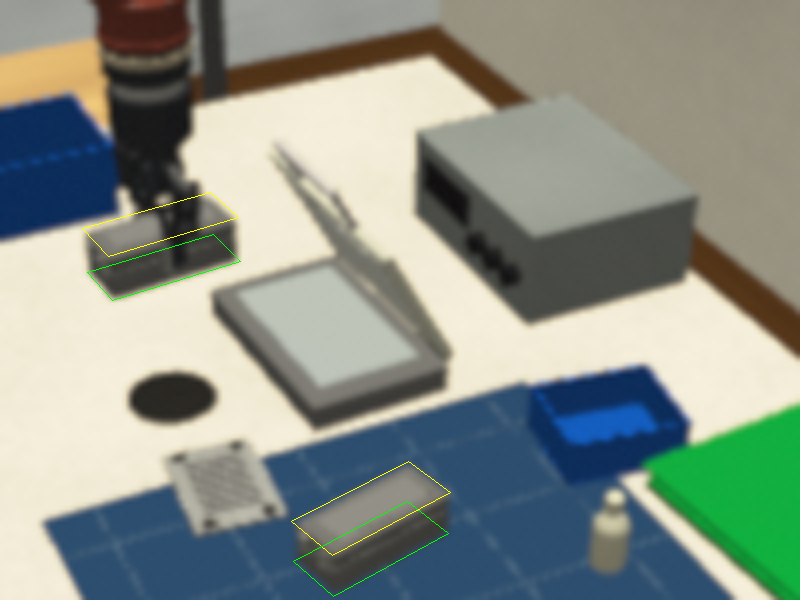

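The side view shows the held case level and matching its predicted box over the pad. Case A is back on its spot and the panel is up at about 60°. I'll trim the position, settle, and hand in.

```bash
python3 -m jog '[-0.009,0.007,0.004,0,0,0, 0,0,0,0,0,0, 0,0,0,0,0,0, 0,0,0,0,0,0, 0,0,0,0,0,0, 0,0,0,0,0,0]'
python3 - <<'E'
from h import *
print(proj("side",[455.9,261.8,1]),"seen 223.1 169.1", ray("side",223.1,169.1,1)); print(np.abs(env.read_state()["dq"]).max())
E
python3 m.py
```

```text
t: 39.0
ee_pos: [455.6, 262.8, 173.4]
ee_rot: [-0.0, -0.046, 0.999, 0.001]
wrist_force: [-0.9, 0.6, -2.8]
width: 55.0
grip_force: 76.6
[223.38689937 168.93051663] seen 223.1 169.1 [454.47877056 261.22862464   1.        ]
0.002052217473143325
tool torque [ 0.033 -0.075 -0.01 ] sem [0.016 0.011 0.008] Fz -3.24
```

```bash
python3 -c "
from rig import env
print(env.hand_in())"
```

```text
the job is handed in; nothing more can be done
None
```

The job is handed in: the panel stands at about 60°, the two silent cases are back level where they stood, and the rattling case (the right-hand of the three, nearest the robot's right) is held level and still about 150 mm over the middle of the pad.

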